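Load the gauging stations with two shafts and two bushes

TASK

Load the measuring bench for the next check: lay each shaft centred in the V-block stand that suits its length, with both ends home in the grooves, and put each flanged bush over the gauge post that suits its bore (large bore on the thick post, small bore on the thin one), sitting flat on the base. Set the parts down rather than dropping them, let go of all four, and leave the gauge block and the caliper where they lie.

Things in the scene. Friction and masses are not known exactly. Their poses are not given: they have to be found in the camera images.
- long_shaft: Loose steel shaft, 160 mm long: a square section 26 x 26 x 40 mm in the middle, a round journal 18 mm in diameter and 60 mm long at each end. Lies on a flat of its square, journals clear of the table. Origin: middle of the shaft on its axis (13 mm above the table as it lies); y runs along the shaft. About 0.45 kg. Grip across the square.
- short_shaft: Loose steel shaft, 100 mm long: a square section 26 x 26 x 40 mm in the middle, a round journal 18 mm in diameter and 30 mm long at each end. Lies on a flat of its square, journals clear of the table. Origin: middle of the shaft on its axis (13 mm above the table as it lies); y runs along the shaft. About 0.33 kg. Grip across the square.
- large_bush: Loose steel flanged bush standing on its flange: flange 70 mm in diameter and 8 mm thick at the bottom, sleeve 54 mm in diameter above it, through bore 40 mm, 40 mm high overall, about 0.42 kg. Origin: on its axis at the underside of the flange; z up. Grip across the sleeve with the fingertips above the flange.
- small_bush: Loose steel flanged bush standing on its flange: flange 46 mm in diameter and 8 mm thick at the bottom, sleeve 32 mm in diameter above it, through bore 20 mm, 30 mm high overall, about 0.15 kg. Origin: on its axis at the underside of the flange; z up. Grip across the sleeve with the fingertips above the flange.
- long_stand: Fixed V-block stand: grey base plate 66 mm (x) by 170 mm (y), 10 mm thick, with two dark steel V-blocks 14 mm thick, 120 mm apart between centres along y (clear gap 106 mm). The 90-degree grooves run along y, 44 mm wide at the top (z 42 mm), bottom at z 20 mm; a shaft lying home has its axis 33 mm above the table. Origin: centre of the underside, at table level.
- short_stand: Fixed V-block stand: grey base plate 66 mm (x) by 120 mm (y), 10 mm thick, with two dark steel V-blocks 14 mm thick, 70 mm apart between centres along y (clear gap 56 mm). The 90-degree grooves run along y, 44 mm wide at the top (z 42 mm), bottom at z 20 mm; a shaft lying home has its axis 33 mm above the table. Origin: centre of the underside, at table level.
- large_gauge: Fixed wall-thickness gauge, thick post: grey base 76 mm wide, 12 mm thick, from x -40 to 132 mm; upright steel post 32 mm in diameter up to z 36 mm, then tapering to an 8 mm nose at z 50 mm. A dial indicator lies face up at the +x end (centre x 109 mm, 44 mm across, top z 49 mm); its plunger tip is parked at x 55 mm, z 38 mm. Origin: on the post's axis at table level.
- small_gauge: Fixed wall-thickness gauge, thin post: grey base 76 mm wide, 12 mm thick, from x -40 to 132 mm; upright steel post 12 mm in diameter up to z 36 mm, then tapering to an 8 mm nose at z 50 mm. A dial indicator lies face up at the +x end (centre x 109 mm, 44 mm across, top z 49 mm); its plunger tip is parked at x 55 mm, z 38 mm. Origin: on the post's axis at table level.
- gauge_block: Bystander: loose bright steel gauge block, a small slab 30 x 35 x 9 mm lying flat among the parts (where an oiler 55 mm high and a black pot 36 mm high, both under 25 mm across, also stand). Origin: centre of its underside. Not to be disturbed.
- caliper: Bystander: digital caliper lying at the left of the bench, 230 mm long (its x), jaws reaching 50 mm to its -y side, 12 mm thick. Origin: underside, middle of its beam. Not to be disturbed.

How it is judged (in metres and radians):
At the end, for the whole second after the job is handed in: Each shaft in its own stand: within 5 mm across, 12 mm along, axis 30 to 37.5 mm high, parallel within 0.06 rad. Each bush over its own post: within 8 mm, underside 9 to 14.5 mm high, tilt under 0.08 rad. All at rest (0.02 m/s, 0.2 rad/s), released (x of long_shaft in the frame of long_stand between -0.005 and 0.005 m and y of long_shaft in the frame of long_stand between -0.012 and 0.012 m and z of long_shaft in the frame of long_stand between 0.03 and 0.0375 m and angle between the y axis of long_shaft and the y axis of long_stand, either way round below 0.06 rad and x of short_shaft in the frame of short_stand between -0.005 and 0.005 m and y of short_shaft in the frame of short_stand between -0.012 and 0.012 m and z of short_shaft in the frame of short_stand between 0.03 and 0.0375 m and angle between the y axis of short_shaft and the y axis of short_stand, either way round below 0.06 rad and horizontal distance between large_bush and large_gauge below 0.008 m and z of large_bush in the frame of large_gauge between 0.009 and 0.0145 m and angle between each of large_bush, small_bush's own z axis and vertical below 0.08 rad and horizontal distance between small_bush and small_gauge below 0.008 m and z of small_bush in the frame of small_gauge between 0.009 and 0.0145 m and linear speed of each of long_shaft, short_shaft, large_bush, small_bush below 0.02 m/s and angular speed of each of long_shaft, short_shaft, large_bush, small_bush below 0.2 rad/s and contact force between the fingers and long_shaft below 0.1 N and contact force between the fingers and short_shaft below 0.1 N and contact force between the fingers and large_bush below 0.1 N and contact force between the fingers and small_bush below 0.1 N); the robot touches nothing.
It fails at once if a shaft or bush is dropped or flung: it moves faster than 0.6 m/s while the fingers do not touch it ((linear speed of long_shaft above 0.6 m/s and contact force between the fingers and long_shaft below 0.05 N) or (linear speed of short_shaft above 0.6 m/s and contact force between the fingers and short_shaft below 0.05 N) or (linear speed of large_bush above 0.6 m/s and contact force between the fingers and large_bush below 0.05 N) or (linear speed of small_bush above 0.6 m/s and contact force between the fingers and small_bush below 0.05 N)).
It fails at once if the gauge block is moved by more than 15 mm (distance of gauge_block from where it was at the start of the episode above 0.015 m).
It fails at once if the caliper is moved by more than 15 mm (distance of caliper from where it was at the start of the episode above 0.015 m).
It also fails if it takes over 131 s, if anything falls off the work surface, if the arm or the gripper's body presses on something with over 40 N, if the wrist force passes 120 N, or if a joint passes its speed limit or range.

ROBOT

A 6-joint arm with a two-finger parallel gripper is mounted at the origin on the work surface. World frame = base frame: x ahead of the robot, y to its left, z up, the work surface at z = 0. Lengths are in mm, angles in rad, forces in N, time in s.
With the tool pointing down it reaches from about 350 to 875 mm from the base axis. Payload 4.2 kg.
Tool frame: the origin (TCP) lies midway between the tips of the shut fingers; the grasp point (between the pads) lies 19 mm behind it (arm.grasp_offset is the distance from the TCP to the grasp point, in mm); z points along the fingers, y is the line along which they close (so a half turn about z gives the same grasp; the last joint's range is limited). The gripper opens to 85 mm and grips with 20 to 120 N. Pads are 22 mm wide; open, the fingers measure 114 mm over their backs; the gripper's body (76 mm by 85 mm) begins 54 mm behind the grasp point. The pads swing forward as they close: fully open they stand 13 mm farther back than shut.
Start: joints at [1.405, 0.385, 0.008, 0, -1.194, -0.259], TCP at [257.553, 569.443, 231.312] pointing down, gripper open.
Joint ranges: [-3.14, 3.14], [-1.21, 2.06], [-1.07, 1.41], [-3.16, 2.05], [-2.99, -0.16], [-3.1, 3.1]. Speed limits (rad/s): [2.79, 2.79, 3.14, 3.14, 3.14, 3.14].

INTERFACE

Orientations are given as a unit quaternion [x, y, z, w].
In Python, from bench import arm gives the robot as it stands. The module is installed in compiled form; this text tells all that it offers.
- The arm moves only by the tool servo_tool, never from a script. Its argument "increments" is a list of rows, each a list of 7 numbers: the opening, from 0 (shut) to 1 (fully open), then the shift along the tool's x, y, z in m, then the turn, a rotation vector about the tool's x, y, z in degrees. In form: [[grip, x, y, z, ax, ay, az], ...]. A call has 1 to 12 rows; each row is the pose to reach, as a shift and turn from the pose commanded when the call began, along the tool's axes at that moment; what a row does not reach only later rows make up. A row lasts 1/8 s, in which the tool goes at most 62.5 mm and 10.7 degrees, less where a joint would pass 70% of its speed; a pose out of reach is approached as far as the arm can. A call with a gripper value outside its range is refused whole. The fingers move at their own pace and stop on an object; the grip force is fixed at half the most. Time passes only in rows, so rows that repeat a pose let the fingers close. It gives the time, the measured TCP pose, the force, the opening and the grip force at its end, in the units of the state.
- arm.read_state(): the state, without advancing time (a new reading comes with each control period).
- arm.get_image(name): name is "scene" or "top"; returns a dict with "color" (384x512x3 uint8, red, green, blue), "fx", "fy", "cx", "cy" (pixels), "rvec" (rotation vector, rad) and "tvec" (3), from world to camera coordinates, as OpenCV has them. Camera axes: x right, y down, z forward; pixel columns grow to the right and rows downward; lengths in mm; the calibration is good to about 2 mm. A picture is of the moment at which its call begins. There is no depth.
- arm.job_done(): hands the job in; it is judged then, once.
Trained networks look in the newest picture that a camera, given by its name, has taken for a name from the list of things; names that differ only in an ending like _2 or _b are one class to them, and where a whole thing is asked for, a point or a joint stands for the part that bears it (a point fixed in the world has none). Each returns a list of dicts, best first, with "p" (0 to 1); they miss things now and then, are a little off and sometimes report something else, mostly with a low value. They report only what shows in the picture. A call takes as long as a camera call.
- arm.look_for(camera, thing): "box" ([centre column, centre row, width, height] in pixels, round what is visible of it).
- arm.spot_point(camera, thing): "centre" ([column, row] in pixels: a listed point, or the origin of a listed thing).
The state is a dict: "clock": time; "joints": joint angles; "joint_vel": joint speeds; "joint_efforts": joint torques, N m; "position": TCP position; "ee_rot": TCP orientation; "contact_force": force on the tool from outside, world axes, zero at the start; "wrist_torque": the same for the moment, N m; "gripper_width": finger opening in mm; "grasp_force": force on a finger pad.
Only numpy, scipy, OpenCV 4.12 (cv2) and the standard library are available. Lean on these libraries where they do the work, as an engineer would, in place of code of your own. Each camera call takes 0.05 s, during which the arm holds its last target. There are 200 camera calls.

## Working session

There is one attempt and no reset: what is moved stays moved. The work goes in short steps, Python scripts to look and compute and a tool call to move; the robot and the scene stay as the last step left them, time stands still between calls to the robot, and variables do not carry over. Pictures are saved under pics/ and viewed, at most 14 in all, crops included, and the job is handed in when it is done.

Besides the shell and the picture viewer there is one more tool, called after "Call:" as a command line: name --pt "numbers of a row" for each row, then --argument value for the rest. servo_tool: Moves the arm, as the interface text tells. Its arguments: {"type":"object","properties":{"increments":{"type":"array","items":{"type":"array","items":{"type":"number"}}}},"required":["increments"]}

```bash
mkdir -p pics; cat > h.py <<'E'
import numpy as np, cv2
from bench import arm
from scipy.spatial.transform import Rotation as R
def cam(n):
    d=arm.get_image(n); d['K']=np.array([[d['fx'],0,d['cx']],[0,d['fy'],d['cy']],[0,0,1.]]); d['R']=cv2.Rodrigues(np.array(d['rvec'],float))[0]; d['t']=np.array(d['tvec'],float).ravel(); return d
def up(d,px,z):
    r=d['R'].T@np.linalg.inv(d['K'])@np.array([px[0],px[1],1.]); o=-d['R'].T@d['t']; return o+r*(z-o[2])/r[2]
def pr(d,P):
    return cv2.projectPoints(np.array(P,float).reshape(-1,1,3),d['R'],d['t'],d['K'],None)[0].reshape(-1,2)
def save(d,n): cv2.imwrite('pics/'+n,cv2.cvtColor(d['color'],cv2.COLOR_RGB2BGR))
Z=dict(long_shaft=13,short_shaft=13,large_bush=0,small_bush=0,long_stand=0,short_stand=0,large_gauge=0,small_gauge=0,gauge_block=0,caliper=0)
E
python3 - <<'E'
from h import *
for c in ('top','scene'):
    d=cam(c); save(d,c+'0.png'); print(c,-d['R'].T@d['t'],d['fx'])
    for n in Z:
        for k in arm.spot_point(c,n)[:2]:
            print(n,round(k['p'],2),np.round(k['centre'],1),up(d,k['centre'],Z[n]).round(1)[:2])
    cv2.imwrite('pics/%s0.png'%c,cv2.resize(cv2.imread('pics/%s0.png'%c),(800,600)))
s=arm.read_state();print(s['position'],R.from_quat(s['ee_rot']).as_matrix().round(3),s['clock'],s['gripper_width'],arm.grasp_offset)
E
```

```text
top [ 418.6233857    98.81805872 1042.9946769 ] 354.64136389269396
long_shaft 0.61 [335.8 220.2] [ 421.6 -125.5]
short_shaft 0.51 [249.7 216.8] [437.6 123.7]
small_bush 0.45 [417.8 208.5] [ 449.9 -371.5]
long_stand 0.91 [246.8 169.2] [579.  129.4]
short_stand 0.86 [331.3 165.7] [ 583.4 -121.9]
large_gauge 0.73 [422.8 162.9] [ 585.1 -394.9]
large_gauge 0.47 [174.4 217.4] [441.6 344.8]
small_gauge 0.94 [162.6 170.8] [580.4 379. ]
gauge_block 0.49 [291.8 212.7] [4.468e+02 1.000e-01]
caliper 0.74 [ 95.4 193. ] [519.2 576.9]
caliper 0.67 [247.  167.7] [583.5 128.7]
scene [ 942.85764189 -669.82283732 1155.84921144] 467.6031820217619
long_shaft 0.85 [191.4 248.8] [ 431.  -122.6]
short_shaft 0.74 [239.1 189.8] [446.2 132.4]
large_bush 0.79 [268.3 150.8] [445.4 339.1]
small_bush 0.5 [150.4 324.3] [ 455.5 -360.4]
long_stand 0.95 [278.2 212. ] [590.7 119.2]
long_stand 0.34 [185.3 359.3] [ 586.2 -394.9]
large_gauge 0.91 [186.1 357.3] [ 585.3 -389.8]
small_gauge 0.76 [314.6 158.8] [601.5 377. ]
gauge_block 0.65 [316.1 112. ] [512.7 597.5]
gauge_block 0.53 [222.6 221.4] [456.4   9.8]
caliper 0.74 [317.4 111.7] [516.3 601.2]
caliper 0.43 [239.9 190.9] [445.  138.7]
[257.55230913 569.45935115 231.34049733] [[ 0.911 -0.412  0.   ]
 [-0.412 -0.911  0.   ]
 [ 0.    -0.    -1.   ]] 1.1 85.38896833527426 18.700000000000003
```

View pics/top0.png

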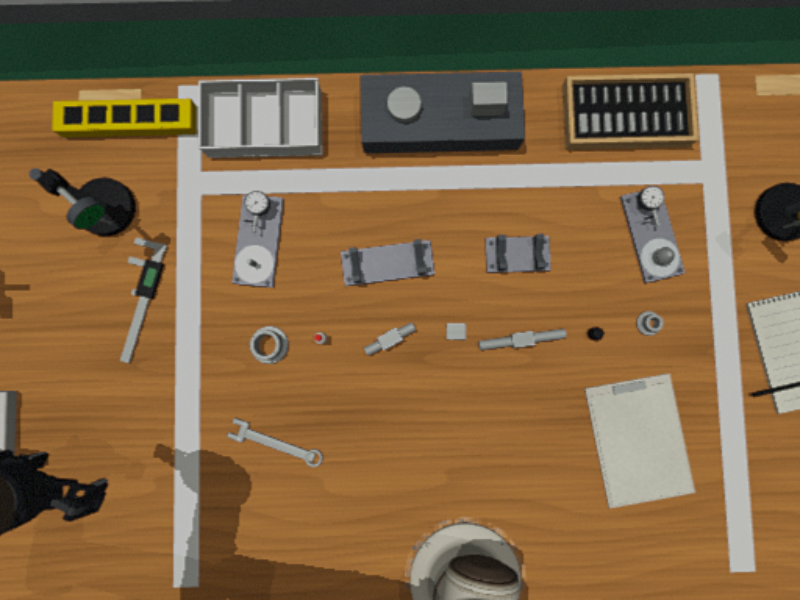

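View pics/scene0.png

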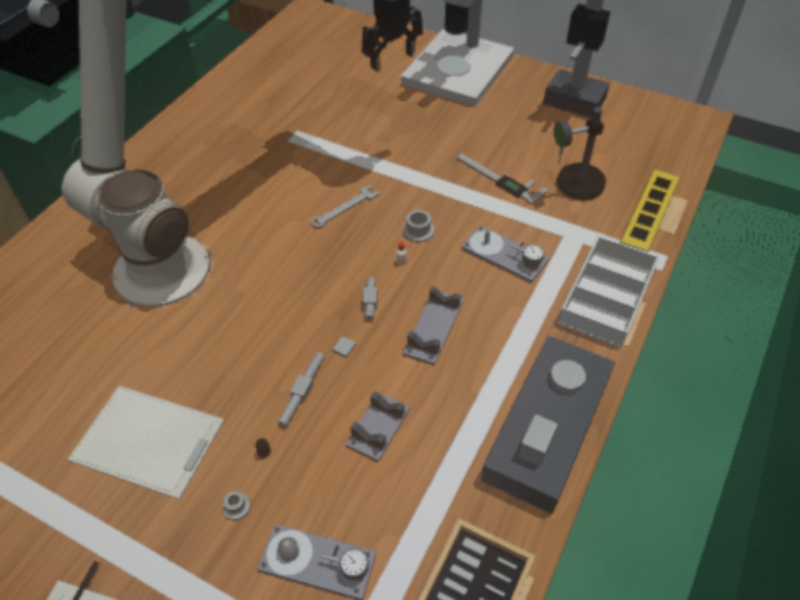

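The top view, enlarged to 800x600, shows:
- **Parts row:** large bush (268,345), short shaft (390,339), gauge block (456,331), long shaft (523,339), small bush (650,322).
- **Fixtures behind:** thin gauge (255,263), long stand (388,263), short stand (518,255), thick gauge (660,258).

The scene view agrees with this. The network points are off by several mm between cameras, so I'll refine them by fitting silhouettes.

```bash
cat > fit.py <<'E'
from h import *
from scipy.optimize import minimize
def box(x0,x1,y0,y1,z0,z1): return np.array([[x,y,z] for x in(x0,x1) for y in(y0,y1) for z in(z0,z1)],float)
def cyl(r,z0,z1,c=(0,0)):
    a=np.linspace(0,2*np.pi,24,endpoint=False); return np.array([[c[0]+r*np.cos(t),c[1]+r*np.sin(t),z] for t in a for z in(z0,z1)])
def jour(y0,y1): return cyl(9,y0,y1)[:,[0,2,1]]
def shaft(L): return [box(-13,13,-20,20,-13,13),jour(-L/2,-20),jour(20,L/2)]
def stand(L,g): return [box(-33,33,-L/2,L/2,0,10)]+[box(s*13,s*31,y-7,y+7,10,42)for y in(-g,g) for s in(-1,1)]
def gauge(r): return [box(-40,132,-38,38,0,12),cyl(r,12,36),cyl(4,49,50),cyl(22,30,49,(109,0))]
M=dict(long_shaft=shaft(160),short_shaft=shaft(100),large_bush=[cyl(35,0,8),cyl(27,8,40)],small_bush=[cyl(23,0,8),cyl(16,8,30)],
 long_stand=stand(170,60),short_stand=stand(120,35),large_gauge=gauge(16),small_gauge=gauge(6),gauge_block=[box(-15,15,-17.5,17.5,0,9)])
S=6
def mask(d,thr=95):
    im=cv2.resize(d['color'],None,fx=S,fy=S,interpolation=cv2.INTER_CUBIC)
    hsv=cv2.cvtColor(im,cv2.COLOR_RGB2HSV); return (hsv[...,1]<thr)
def sil(d,parts,p,z,off,shape):
    m=np.zeros(shape,np.uint8); c,s=np.cos(p[2]),np.sin(p[2]); Rz=np.array([[c,-s,0],[s,c,0],[0,0,1]])
    for q in parts:
        u=((pr(d,q@Rz.T+[p[0],p[1],z])+.5)*S-.5-off)
        cv2.fillConvexPoly(m,cv2.convexHull(np.round(u*16).astype(np.int32)),1,shift=4)
    return m>0
def fit(cams,name,p0,z=None):
    z=Z[name] if z is None else z
    W=[]
    for d,mk in cams:
        c=pr(d,[p0[0],p0[1],0])[0]; r=75
        o=np.maximum(np.round((c-r)*S),0).astype(int); W.append((d,mk[o[1]:o[1]+2*r*S,o[0]:o[0]+2*r*S],o))
    def cost(p,full=False):
        t=0
        for d,m,o in W:
            s=sil(d,M[name],p,z,o,m.shape); a=cv2.dilate(s.astype(np.uint8),np.ones((8*S+1,8*S+1)))>0 if dil else np.ones_like(m)
            t+=1-(s&m).sum()/((s|m)&a).sum()
        return t/len(W)
    dil=True; best=None
    yaws=[p0[2]] if name.endswith('bush') else p0[2]+np.array([-.3,0,.3])
    for y in yaws:
        x0=np.array([p0[0],p0[1],y]); 
        r=minimize(cost,x0,method='Nelder-Mead',options=dict(initial_simplex=x0+np.array([[0,0,0],[10,0,.0],[0,10,0],[-5,-5,.2]]),xatol=.05,fatol=1e-4,maxiter=150))
        if best is None or r.fun<best.fun: best=r
    return best.x,best.fun
E
cat > run.py <<'E'
from fit import *
G=dict(long_shaft=(426,-125,.1),short_shaft=(440,127,.45),large_bush=(445,339,0),small_bush=(453,-366,0),long_stand=(583,126,.07),short_stand=(585,-120,0),large_gauge=(585,-390,.2),small_gauge=(585,378,-.1),gauge_block=(450,4,0))
C={}
for c in('top','scene'):
    d=cam(c); C[c]=(d,mask(d))
    cv2.imwrite('pics/m_%s.png'%c,cv2.resize(C[c][1].astype(np.uint8)*255,(800,600)))
for n,g in G.items():
    for k in(['top'],['scene'],['top','scene']):
        x,f=fit([C[c] for c in k],n,g); print(n,k,x.round(2),round(f,3))
E
time python3 run.py
```

```text
long_shaft ['top'] [ 4.3156e+02 -1.2043e+02  1.2000e-01] 0.037
long_shaft ['scene'] [ 4.3249e+02 -1.1788e+02  1.2000e-01] 0.048
long_shaft ['top', 'scene'] [ 4.3193e+02 -1.1952e+02  1.2000e-01] 0.074
short_shaft ['top'] [438.73 125.02   0.47] 0.053
short_shaft ['scene'] [439.71 127.34   0.46] 0.065
short_shaft ['top', 'scene'] [438.75 126.35   0.47] 0.09
large_bush ['top'] [4.3343e+02 3.5121e+02 1.0000e-02] 0.231
large_bush ['scene'] [ 4.3522e+02  3.5316e+02 -1.0000e-02] 0.024
large_bush ['top', 'scene'] [4.3405e+02 3.5180e+02 1.0000e-02] 0.15
small_bush ['top'] [ 4.5595e+02 -3.6149e+02 -4.0000e-02] 0.09
small_bush ['scene'] [ 4.5673e+02 -3.5937e+02 -4.0000e-02] 0.029
small_bush ['top', 'scene'] [ 4.5614e+02 -3.5991e+02 -3.0000e-02] 0.087
long_stand ['top'] [5.8214e+02 1.2672e+02 1.0000e-01] 0.015
long_stand ['scene'] [5.8329e+02 1.2879e+02 1.0000e-01] 0.036
long_stand ['top', 'scene'] [5.8267e+02 1.2729e+02 1.0000e-01] 0.039
short_stand ['top'] [ 5.9288e+02 -1.2051e+02  1.0000e-02] 0.02
short_stand ['scene'] [ 593.55 -118.62    0.  ] 0.029
short_stand ['top', 'scene'] [ 593.14 -119.6     0.  ] 0.037
large_gauge ['top'] [ 5.7848e+02 -3.8736e+02  2.2000e-01] 0.071
large_gauge ['scene'] [ 5.7993e+02 -3.8468e+02  2.1000e-01] 0.014
large_gauge ['top', 'scene'] [ 5.7859e+02 -3.8535e+02  2.1000e-01] 0.06
small_gauge ['top'] [ 5.8480e+02  3.7694e+02 -1.3000e-01] 0.089
small_gauge ['scene'] [ 5.8604e+02  3.7833e+02 -1.3000e-01] 0.104
small_gauge ['top', 'scene'] [ 5.8545e+02  3.7782e+02 -1.3000e-01] 0.104
gauge_block ['top'] [ 4.4965e+02  1.1200e+00 -2.0000e-02] 0.054
gauge_block ['scene'] [ 4.5041e+02  4.1900e+00 -5.0000e-02] 0.04
gauge_block ['top', 'scene'] [ 4.5021e+02  2.4000e+00 -2.0000e-02] 0.089
real	0m24.369s
user	0m23.518s
sys	0m0.292s
```

```bash
cat > inc.py <<'E'
import sys
from h import *
# args: x y z psi(rad) -> increment in tool axes from the measured pose
def main(*a):
    s=arm.read_state(); Rm=R.from_quat(s['ee_rot']).as_matrix(); p=np.array(s['position'])
    for i in range(0,len(a),4):
        x,y,z,ps=a[i:i+4]; c,n=np.cos(ps),np.sin(ps)
        T=np.array([[c,n,0],[n,-c,0],[0,0,-1.]])
        print('inc',((Rm.T@(np.array([x,y,z])-p))/1000).round(4),R.from_matrix(Rm.T@T).as_rotvec(degrees=True).round(2))
    print('at',p.round(1),'psi',round(np.arctan2(Rm[1,0],Rm[0,0]),3),'t',s['clock'],'w',round(s['gripper_width'],1),'F',np.round(s['contact_force'],1),'g',round(s['grasp_force'],1))
main(*map(float,sys.argv[1:]))
E
python3 inc.py 434.3 352.2 70 .215
```

```text
inc [0.2506 0.1251 0.1613] [ -0.     0.   -36.66]
at [257.6 569.4 231.3] psi -0.425 t 1.2 w 85.4 F [ 0.5  0.2 -0.1] g 0.0
```

Call:
servo_tool --pt "1 0.05 0.025 0.032 0 0 -9" --pt "1 0.1 0.05 0.064 0 0 -18" --pt "1 0.15 0.075 0.097 0 0 -27" --pt "1 0.2 0.1 0.129 0 0 -36.7" --pt "1 0.2506 0.1251 0.1613 0 0 -36.7" --pt "1 0.2506 0.1251 0.1613 0 0 -36.7" --pt "1 0.2506 0.1251 0.1613 0 0 -36.7" --pt "1 0.2506 0.1251 0.1613 0 0 -36.7"

```text
clock: 2.2
position: [434.4, 353.9, 71.1]
ee_rot: [0.994, 0.108, 0.001, -0.001]
contact_force: [0.7, -0.2, 0.8]
gripper_width: 85.4
grasp_force: 0.0
```

```bash
python3 inc.py 434.3 352.2 10 .215
```

```text
inc [-0.0006  0.0017  0.0611] [-0.1  -0.12  0.13]
at [434.4 353.9  71.1] psi 0.217 t 2.2 w 85.4 F [ 0.7 -0.2  0.8] g 0.0
```

Call:
servo_tool --pt "1 0 0 0.02 0 0 0" --pt "1 0 0 0.04 0 0 0" --pt "1 0 0 0.055 0 0 0" --pt "1 0 0 0.06 0 0 0" --pt "1 0 0 0.06 0 0 0" --pt "0.3 0 0 0.06 0 0 0" --pt "0.3 0 0 0.06 0 0 0" --pt "0.3 0 0 0.06 0 0 0" --pt "0.3 0 0 0.06 0 0 0"

```text
clock: 3.32
position: [434.8, 352.6, 11.2]
ee_rot: [0.994, 0.108, 0.001, -0.001]
contact_force: [-1.5, 0.3, 5.1]
gripper_width: 52.1
grasp_force: 63.1
```

```bash
python3 inc.py
```

```text
at [434.8 352.6  11.2] psi 0.216 t 3.325 w 52.1 F [-1.5  0.3  5.1] g 63.1
```

Call:
servo_tool --pt "0 0 0 -0.02 0 0 0" --pt "0 0 0 -0.06 0 0 0" --pt "0 0 0 -0.1 0 0 0" --pt "0 -0.001 0.03 -0.11 0 0 0" --pt "0 -0.002 0.08 -0.11 0 0 0" --pt "0 -0.003 0.13 -0.11 0 0 0" --pt "0 -0.004 0.18 -0.11 0 0 0" --pt "0 -0.005 0.23 -0.11 0 0 0" --pt "0 -0.006 0.28 -0.11 0 0 0" --pt "0 -0.007 0.33 -0.11 0 0 0" --pt "0 -0.008 0.38 -0.11 0 0 0" --pt "0 -0.009 0.43 -0.11 0 0 0"

```text
clock: 4.82
position: [516.8, -71.4, 119.2]
ee_rot: [0.994, 0.107, -0.001, -0.0]
contact_force: [0.7, -0.1, -3.7]
gripper_width: 51.9
grasp_force: 64.0
```

Call:
servo_tool --pt "0 -0.001 0.05 0 0 0 0" --pt "0 -0.002 0.1 0 0 0 0" --pt "0 -0.003 0.15 0 0 0 0" --pt "0 -0.004 0.2 0 0 0 0" --pt "0 -0.005 0.25 0 0 0 0" --pt "0 -0.006 0.29 0 0 0 0" --pt "0 -0.007 0.315 0 0 0 0" --pt "0 -0.007 0.322 0 0 0 0" --pt "0 -0.007 0.322 0 0 0 0" --pt "0 -0.007 0.322 0 0 0 0" --pt "0 -0.007 0.322 0 0 0 0"

```text
clock: 6.2
position: [579.8, -384.8, 120.2]
ee_rot: [0.994, 0.108, 0.0, -0.0]
contact_force: [0.1, 0.5, -3.1]
gripper_width: 52.3
grasp_force: 64.0
```

```bash
python3 inc.py 579.2 -386 40 .215; cat > ck.py <<'E'
import sys
from fit import *
# name z x y yaw ; fits with both cameras, saves crop
n=sys.argv[1]; z,x,y,w=map(float,sys.argv[2:6])
for c in('top','scene'):
    d=cam(c); print(c,*[v if np.isscalar(v) else v.round(2) for v in fit([(d,mask(d))],n,(x,y,w),z)])
    u=pr(d,[x,y,z])[0].astype(int); save(d,'t.png'); a=cv2.imread('pics/t.png')[max(u[1]-30,0):u[1]+30,max(u[0]-40,0):u[0]+40]
    a=cv2.resize(a,(400,300),interpolation=cv2.INTER_CUBIC); b=a if c=='top' else np.hstack([b,a])
cv2.imwrite('pics/'+sys.argv[6],b)
E
python3 ck.py large_bush 110 579.2 -386 0 b1.png
```

```text
inc [-0.0008  0.0011  0.0802] [-0.01 -0.01  0.11]
at [ 579.8 -384.8  120.2] psi 0.217 t 6.2 w 52.3 F [ 0.1  0.5 -3.1] g 64.0
top [ 5.8436e+02 -3.9029e+02  1.0000e-01] 0.4457451282770223
scene [ 5.7666e+02 -3.8412e+02  7.0000e-02] 0.37615384615384617
```

View pics/b1.png

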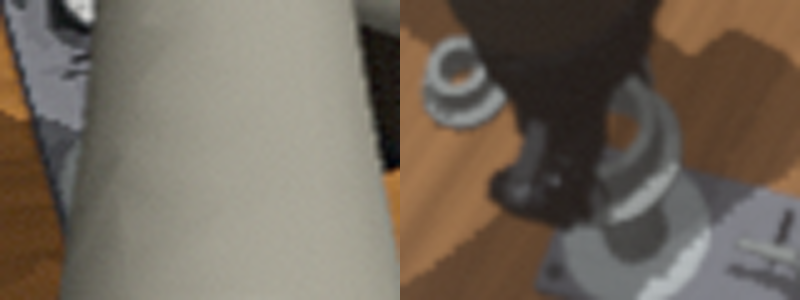

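The right half shows the bush held above the thick gauge, with its left side hidden by the gripper. I'll overlay the predicted outline to check how it is seated in the fingers.

```bash
cat > ov.py <<'E'
import sys
from fit import *
# out, then name z x y yaw ...; overlays on scene crop
out=sys.argv[1]; a=sys.argv[2:]; d=cam('scene'); s=8
im=cv2.resize(cv2.cvtColor(d['color'],cv2.COLOR_RGB2BGR),None,fx=s,fy=s,interpolation=cv2.INTER_CUBIC); c0=None
for i in range(0,len(a),5):
    n=a[i]; z,x,y,w=map(float,a[i+1:i+5]); c,q=np.cos(w),np.sin(w)
    for k,p in enumerate(M[n]):
        u=(pr(d,p@np.array([[c,q,0],[-q,c,0],[0,0,1]])+[x,y,z])+.5)*s
        if c0 is None: c0=u.mean(0).astype(int)
        cv2.polylines(im,[cv2.convexHull(u.astype(np.float32)).astype(int)],True,[(0,255,0),(0,0,255),(255,0,0)][(i//5)%3],1)
x0,y0=max(c0[0]-400,0),max(c0[1]-280,0)
cv2.imwrite('pics/'+out,im[y0:y0+560,x0:x0+800])
E
python3 ov.py b2.png large_bush 109 579.8 -384.8 0 large_gauge 0 579.9 -384.7 .215
```

```text
(no output)
```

View pics/b2.png

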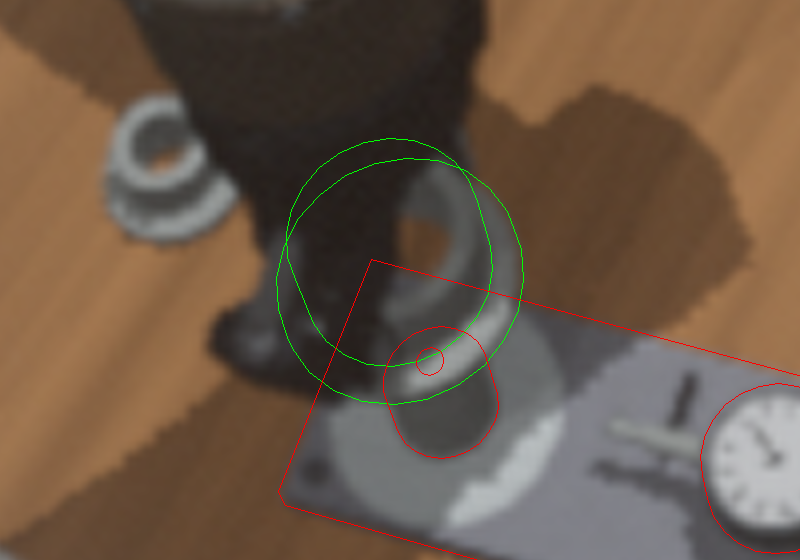

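The bush matches its predicted outline, and the post outline fits too. I'll lower it over the post.

Call:
servo_tool --pt "0 0 0 0.02 0 0 0" --pt "0 0 0 0.04 0 0 0" --pt "0 0 0 0.055 0 0 0" --pt "0 0 0 0.065 0 0 0" --pt "0 0 0 0.075 0 0 0" --pt "0 0 0 0.08 0 0 0" --pt "0 0 0 0.08 0 0 0"

```text
clock: 7.22
position: [579.6, -385.8, 39.8]
ee_rot: [0.994, 0.108, -0.0, -0.0]
contact_force: [0.4, -0.6, -3.9]
gripper_width: 51.9
grasp_force: 64.0
```

Call:
servo_tool --pt "0 0 0 0.007 0 0 0" --pt "0 0 0 0.013 0 0 0" --pt "0 0 0 0.017 0 0 0" --pt "0 0 0 0.0175 0 0 0" --pt "0 0 0 0.0175 0 0 0" --pt "0 0 0 0.0175 0 0 0"

```text
clock: 7.98
position: [579.5, -385.8, 23.3]
ee_rot: [0.994, 0.108, -0.0, 0.0]
contact_force: [-3.0, 1.6, 3.8]
gripper_width: 52.2
grasp_force: 64.6
```

Call:
servo_tool --pt "0.8 0 0 0 0 0 0" --pt "0.9 0 0 0 0 0 0" --pt "1 0 0 0 0 0 0" --pt "1 0 0 0 0 0 0" --pt "1 0 0 -0.03 0 0 0" --pt "1 0 0 -0.07 0 0 0" --pt "1 0 0 -0.1 0 0 0" --pt "1 0 0 -0.1 0 0 0" --pt "1 0 0 -0.1 0 0 0"

```text
clock: 9.1
position: [579.1, -385.4, 121.6]
ee_rot: [0.994, 0.107, -0.0, -0.001]
contact_force: [-0.5, -0.6, -1.0]
gripper_width: 85.4
grasp_force: 0.0
```

```bash
python3 inc.py 456.3 -360.4 60 -.13
```

```text
inc [-0.1146 -0.0506  0.0618] [-0.06  0.06 19.79]
at [ 579.1 -385.4  121.6] psi 0.215 t 9.1 w 85.4 F [-0.5 -0.6 -1. ] g 0.0
```

Call:
servo_tool --pt "1 -0.05 -0.022 0 0 0 9" --pt "1 -0.1 -0.044 0.02 0 0 19.8" --pt "1 -0.1146 -0.051 0.0625 0 0 19.8" --pt "1 -0.1146 -0.051 0.0625 0 0 19.8" --pt "1 -0.1146 -0.051 0.0625 0 0 19.8" --pt "1 -0.1146 -0.051 0.09 0 0 19.8" --pt "1 -0.1146 -0.051 0.108 0 0 19.8" --pt "1 -0.1146 -0.051 0.1125 0 0 19.8" --pt "1 -0.1146 -0.051 0.1125 0 0 19.8"

```text
clock: 10.22
position: [458.1, -361.0, 10.8]
ee_rot: [0.998, -0.065, 0.001, 0.0]
contact_force: [0.3, -0.2, 0.7]
gripper_width: 85.1
grasp_force: 0.0
```

```bash
python3 inc.py 456.3 -360.4 10 -.13; python3 ck.py large_bush 12 579.2 -386 0 b3.png
```

```text
inc [-0.0019 -0.0004  0.0008] [ 0.04 -0.09  0.05]
at [ 458.1 -361.    10.8] psi -0.129 t 10.225 w 85.1 F [ 0.3 -0.2  0.7] g 0.0
top [ 5.6917e+02 -3.9849e+02  3.8000e-01] 0.4322590361445783
scene [ 5.7669e+02 -3.9185e+02  1.3000e-01] 0.3035422040997475
```

View pics/b3.png

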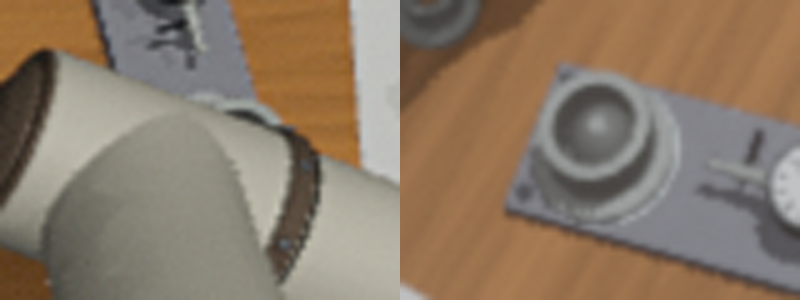

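The right half shows the large bush flat on the base with the post inside its bore, at about (598,120). Next I'll grip the small bush.

Call:
servo_tool --pt "1 0 0 0 0 0 0" --pt "0.3 0 0 0 0 0 0" --pt "0 0 0 0 0 0 0" --pt "0 0 0 0 0 0 0" --pt "0 0 0 0 0 0 0" --pt "0 0 0 0 0 0 0" --pt "0 0 0 0 0 0 0"

```text
clock: 11.2
position: [457.0, -360.7, 10.5]
ee_rot: [0.998, -0.065, 0.0, 0.0]
contact_force: [0.1, 0.9, 5.2]
gripper_width: 30.2
grasp_force: 59.4
```

```bash
python3 inc.py 585.4 377.7 110 -.13
```

```text
inc [ 0.0319 -0.7488 -0.0998] [ 0.02 -0.03  0.02]
at [ 457.  -360.7   10.5] psi -0.13 t 11.2 w 30.2 F [0.1 0.9 5.2] g 59.4
```

Call:
servo_tool --pt "0 0 0 -0.02 0 0 0" --pt "0 0 0 -0.06 0 0 0" --pt "0 0 0 -0.1 0 0 0" --pt "0 0.001 -0.03 -0.11 0 0 0" --pt "0 0.003 -0.08 -0.11 0 0 0" --pt "0 0.006 -0.13 -0.11 0 0 0" --pt "0 0.008 -0.18 -0.11 0 0 0" --pt "0 0.01 -0.23 -0.11 0 0 0" --pt "0 0.012 -0.28 -0.11 0 0 0" --pt "0 0.014 -0.33 -0.11 0 0 0" --pt "0 0.016 -0.38 -0.11 0 0 0" --pt "0 0.018 -0.43 -0.11 0 0 0"

```text
clock: 12.7
position: [529.8, 65.1, 119.1]
ee_rot: [0.998, -0.065, -0.001, 0.0]
contact_force: [1.4, 0.7, -1.4]
gripper_width: 30.3
grasp_force: 59.7
```

Call:
servo_tool --pt "0 0.002 -0.05 0 0 0 0" --pt "0 0.004 -0.1 0 0 0 0" --pt "0 0.006 -0.15 0 0 0 0" --pt "0 0.009 -0.2 0 0 0 0" --pt "0 0.011 -0.25 0 0 0 0" --pt "0 0.013 -0.29 0 0 0 0" --pt "0 0.0143 -0.312 0 0 0 0" --pt "0 0.0143 -0.3186 0 0 0 0" --pt "0 0.0143 -0.3186 0 0 0 0" --pt "0 0.0143 -0.3186 0 0 0 0" --pt "0 0.0143 -0.3186 0 0 0 0" --pt "0 0.0143 -0.3186 0 0 0 0"

```text
clock: 14.2
position: [585.9, 377.0, 120.3]
ee_rot: [0.998, -0.065, 0.0, -0.0]
contact_force: [0.1, -0.8, -1.1]
gripper_width: 30.2
grasp_force: 59.7
```

```bash
python3 inc.py 585.4 377.7 110 -.13; python3 ov.py b4.png small_bush 110 585.4 377.7 0 small_gauge 0 586 378.4 -.13
```

```text
inc [-0.0006 -0.0006  0.0103] [-0.01 -0.01 -0.03]
at [585.9 377.  120.3] psi -0.131 t 14.2 w 30.2 F [ 0.1 -0.8 -1.1] g 59.7
```

View pics/b4.png

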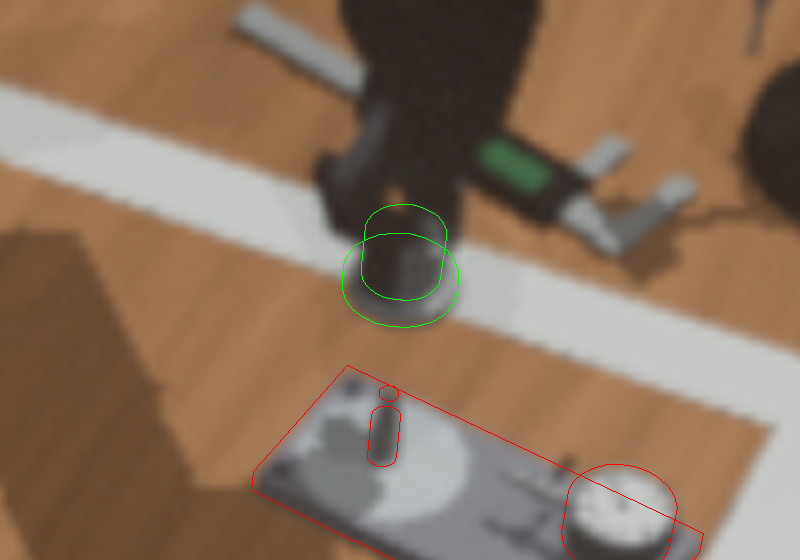

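The bush sits on its predicted outline, around (400,270), and the post outline fits. I'll lower it.

Call:
servo_tool --pt "0 0 0 0.02 0 0 0" --pt "0 0 0 0.04 0 0 0" --pt "0 0 0 0.055 0 0 0" --pt "0 0 0 0.065 0 0 0" --pt "0 0 0 0.075 0 0 0" --pt "0 0 0 0.08 0 0 0" --pt "0 0 0 0.08 0 0 0"

```text
clock: 15.12
position: [585.8, 377.5, 39.8]
ee_rot: [0.998, -0.065, -0.0, 0.0]
contact_force: [-0.7, 0.1, -2.3]
gripper_width: 30.4
grasp_force: 59.7
```

Call:
servo_tool --pt "0 0 0 0.007 0 0 0" --pt "0 0 0 0.013 0 0 0" --pt "0 0 0 0.017 0 0 0" --pt "0 0 0 0.0175 0 0 0" --pt "0 0 0 0.0175 0 0 0" --pt "0 0 0 0.0175 0 0 0"

```text
clock: 15.88
position: [585.8, 377.6, 22.6]
ee_rot: [0.998, -0.065, 0.0, -0.0]
contact_force: [0.5, -0.0, 0.5]
gripper_width: 30.2
grasp_force: 59.7
```

Call:
servo_tool --pt "0 0 0 0.0005 0 0 0" --pt "0 0 0 0.0005 0 0 0" --pt "0.5 0 0 0.0005 0 0 0" --pt "0.8 0 0 0.0005 0 0 0" --pt "1 0 0 0.0005 0 0 0" --pt "1 0 0 0.0005 0 0 0" --pt "1 0 0 -0.03 0 0 0" --pt "1 0 0 -0.07 0 0 0" --pt "1 0 0 -0.1 0 0 0" --pt "1 0 0 -0.1 0 0 0" --pt "1 0 0 -0.1 0 0 0" --pt "1 0 0 -0.1 0 0 0"

```text
clock: 17.38
position: [585.1, 377.0, 120.8]
ee_rot: [0.998, -0.065, -0.001, 0.001]
contact_force: [-0.8, -0.4, -0.3]
gripper_width: 85.7
grasp_force: 0.0
```

```bash
python3 inc.py 439.2 126.2 60 -1.106
```

```text
inc [-0.112   0.2675  0.0616] [1.800e-01 4.000e-02 5.592e+01]
at [585.1 377.  120.8] psi -0.13 t 17.375 w 85.7 F [-0.8 -0.4 -0.3] g 0.0
```

Call:
servo_tool --pt "1 -0.02 0.05 0 0 0 10" --pt "1 -0.04 0.1 0 0 0 20" --pt "1 -0.06 0.15 0.015 0 0 30" --pt "1 -0.08 0.2 0.03 0 0 40" --pt "1 -0.1 0.25 0.045 0 0 50" --pt "1 -0.1121 0.2682 0.0625 0 0 55.9" --pt "1 -0.1121 0.2682 0.0625 0 0 55.9" --pt "1 -0.1121 0.2682 0.0625 0 0 55.9" --pt "1 -0.1121 0.2682 0.0625 0 0 55.9" --pt "1 -0.1121 0.2682 0.0625 0 0 55.9"

```text
clock: 18.62
position: [440.6, 127.0, 60.3]
ee_rot: [0.851, -0.525, 0.0, -0.0]
contact_force: [-1.4, 0.3, -0.8]
gripper_width: 85.2
grasp_force: 0.0
```

```bash
python3 inc.py 439.2 126.2 3 -1.106; python3 ck.py small_bush 12 585.4 377.7 0 b5.png
```

```text
inc [0.0001 0.0016 0.0573] [-0.06  0.01  0.09]
at [440.6 127.   60.3] psi -1.104 t 18.625 w 85.2 F [-1.4  0.3 -0.8] g 0.0
top [ 5.9175e+02  3.9076e+02 -3.0000e-02] 0.5419743968488429
scene [5.6932e+02 3.5330e+02 3.4000e-01] 0.47715689000092665
```

View pics/b5.png

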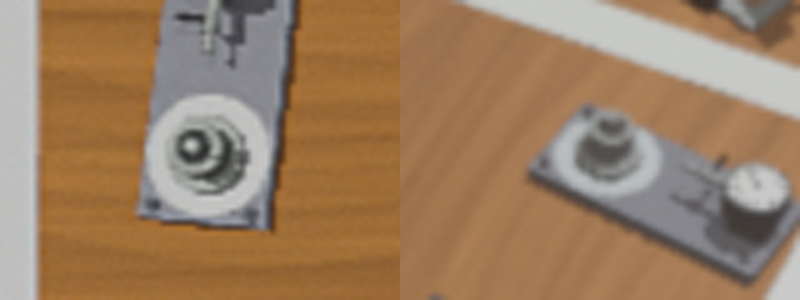

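Both views show the small bush over the thin post: (205,150) in the left half, (608,145) in the right. On to the short shaft.

Call:
servo_tool --pt "1 0 0 0.025 0 0 0" --pt "1 0 0 0.045 0 0 0" --pt "1 0 0 0.057 0 0 0" --pt "1 0 0 0.057 0 0 0" --pt "1 0 0 0.057 0 0 0" --pt "0.4 0 0 0.057 0 0 0" --pt "0 0 0 0.057 0 0 0" --pt "0 0 0 0.057 0 0 0" --pt "0 0 0 0.057 0 0 0" --pt "0 0 0 0.057 0 0 0" --pt "0 0 0 0.057 0 0 0"

```text
clock: 20.1
position: [439.8, 126.1, 3.4]
ee_rot: [0.851, -0.525, -0.0, 0.0]
contact_force: [-1.7, 0.2, 5.4]
gripper_width: 24.7
grasp_force: 60.3
```

```bash
python3 inc.py 593.2 -119.6 113 -1.566
```

```text
inc [ 0.2884 -0.0268 -0.1096] [ 1.000e-02 -1.000e-02  2.639e+01]
at [439.8 126.1   3.4] psi -1.105 t 20.1 w 24.7 F [-1.7  0.2  5.4] g 60.3
```

Call:
servo_tool --pt "0 0 0 -0.02 0 0 0" --pt "0 0 0 -0.06 0 0 0" --pt "0 0 0 -0.1 0 0 0" --pt "0 0.03 -0.003 -0.11 0 0 3" --pt "0 0.08 -0.008 -0.11 0 0 8" --pt "0 0.13 -0.012 -0.11 0 0 13" --pt "0 0.18 -0.017 -0.11 0 0 18" --pt "0 0.23 -0.022 -0.11 0 0 23" --pt "0 0.27 -0.0255 -0.11 0 0 26.4" --pt "0 0.2885 -0.0275 -0.11 0 0 26.4" --pt "0 0.2885 -0.0275 -0.11 0 0 26.4" --pt "0 0.2885 -0.0275 -0.11 0 0 26.4"

```text
clock: 21.6
position: [592.9, -118.5, 112.4]
ee_rot: [0.709, -0.705, -0.001, 0.0]
contact_force: [-0.3, 0.4, -2.0]
gripper_width: 24.9
grasp_force: 59.8
```

```bash
python3 ov.py b6.png short_shaft 123 593.2 -119.6 .005 short_stand 0 593.6 -118.6 .005; python3 inc.py 593.2 -119.6 113 -1.566
```

```text
inc [ 0.0013 -0.0001 -0.0003] [0.07 0.02 0.05]
at [ 593.1 -118.3  112.7] psi -1.565 t 21.65 w 24.4 F [-0.2 -0.3 -3.5] g 59.8
```

View pics/b6.png

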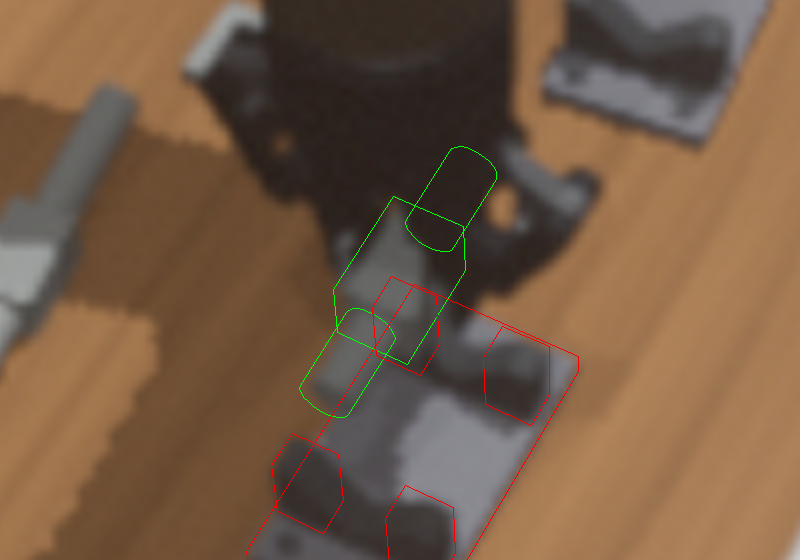

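The short shaft is held level in line with the stand, with its near journal at about (345,365). I'll lower it.

Call:
servo_tool --pt "0 0 0 0.02 0 0 0" --pt "0 0 0 0.04 0 0 0" --pt "0 0 0 0.06 0 0 0" --pt "0 0 0 0.07 0 0 0" --pt "0 0 0 0.078 0 0 0" --pt "0 0 0 0.084 0 0 0" --pt "0 0 0 0.088 0 0 0" --pt "0 0 0 0.0895 0 0 0" --pt "0 0 0 0.0895 0 0 0" --pt "0 0 0 0.0895 0 0 0"

```text
clock: 22.9
position: [593.9, -119.3, 25.1]
ee_rot: [0.709, -0.705, 0.0, -0.0]
contact_force: [-4.2, 0.8, 6.4]
gripper_width: 25.0
grasp_force: 60.9
```

```bash
python3 inc.py 593.2 -119.6 23 -1.566
```

```text
inc [0.0003 0.0007 0.0021] [-0.02 -0.01  0.01]
at [ 593.9 -119.3   25.1] psi -1.566 t 22.9 w 25.0 F [-4.2  0.8  6.4] g 60.9
```

Call:
servo_tool --pt "0 0 0.001 0 0 0 0" --pt "0 0 0.0015 0 0 0 0" --pt "0 0 0.0015 0.0005 0 0 0" --pt "0 0 0.0015 0.0005 0 0 0"

```text
clock: 23.4
position: [592.6, -119.5, 23.8]
ee_rot: [0.709, -0.705, 0.0, -0.0]
contact_force: [-2.5, 1.5, 6.1]
gripper_width: 24.5
grasp_force: 61.2
```

Call:
servo_tool --pt "0 0 0.0005 0 0 0 0" --pt "0 0 0.0005 0 0 0 0" --pt "0.5 0 0.0005 0 0 0 0" --pt "0.8 0 0.0005 0 0 0 0" --pt "1 0 0.0005 0 0 0 0" --pt "1 0 0.0005 0 0 0 0" --pt "1 0 0.0005 -0.03 0 0 0" --pt "1 0 0.0005 -0.07 0 0 0" --pt "1 0 0.0005 -0.1 0 0 0" --pt "1 0 0.0005 -0.1 0 0 0" --pt "1 0 0.0005 -0.1 0 0 0" --pt "1 0 0.0005 -0.1 0 0 0"

```text
clock: 24.9
position: [591.1, -119.3, 121.7]
ee_rot: [0.709, -0.706, -0.001, 0.001]
contact_force: [0.4, 0.8, -0.5]
gripper_width: 85.6
grasp_force: 0.0
```

```bash
python3 inc.py 432 -119.2 60 -1.451
```

```text
inc [-0.0008  0.1589  0.0621] [ 0.15  0.01 -6.61]
at [ 591.1 -119.3  121.7] psi -1.566 t 24.9 w 85.6 F [ 0.4  0.8 -0.5] g 0.0
```

Call:
servo_tool --pt "1 0 0.05 0 0 0 -6.6" --pt "1 0 0.1 0.02 0 0 -6.6" --pt "1 0 0.15 0.05 0 0 -6.6" --pt "1 0 0.1592 0.063 0 0 -6.6" --pt "1 0 0.1592 0.063 0 0 -6.6" --pt "1 0 0.1592 0.063 0 0 -6.6" --pt "1 0 0.1592 0.063 0 0 -6.6" --pt "1 0 0.1592 0.063 0 0 -6.6"

```text
clock: 25.9
position: [433.5, -120.0, 60.3]
ee_rot: [0.748, -0.664, 0.0, -0.0]
contact_force: [0.8, 0.9, 0.8]
gripper_width: 85.4
grasp_force: 0.0
```

Call:
servo_tool --pt "1 0 0 0.025 0 0 0" --pt "1 0 0 0.045 0 0 0" --pt "1 0 0 0.057 0 0 0" --pt "1 0 0 0.057 0 0 0" --pt "1 0 0 0.057 0 0 0" --pt "0.4 0 0 0.057 0 0 0" --pt "0 0 0 0.057 0 0 0" --pt "0 0 0 0.057 0 0 0" --pt "0 0 0 0.057 0 0 0" --pt "0 0 0 0.057 0 0 0" --pt "0 0 0 0.057 0 0 0"

```text
clock: 27.28
position: [432.2, -120.1, 3.4]
ee_rot: [0.748, -0.664, -0.0, 0.0]
contact_force: [-2.5, -0.2, 5.9]
gripper_width: 24.6
grasp_force: 60.2
```

```bash
python3 inc.py 582 127.8 113 -1.471; python3 ck.py short_shaft 33 593 -119.6 0 b7.png
```

```text
inc [-0.2283 -0.1782 -0.1098] [ 0.05 -0.    1.14]
at [ 432.2 -120.1    3.4] psi -1.451 t 27.275 w 24.6 F [-2.5 -0.2  5.9] g 60.2
top [ 6.0574e+02 -1.2255e+02 -5.0000e-02] 0.48065615890113145
scene [ 5.7969e+02 -1.3949e+02 -2.0000e-02] 0.4853513814203597
```

View pics/b7.png

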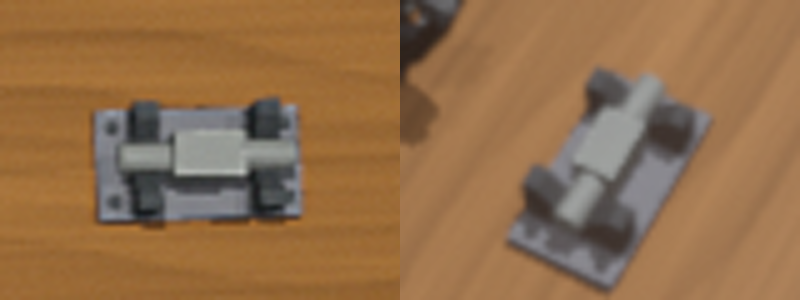

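Both views show the short shaft lying in both grooves of its stand and centred once parallax is allowed for. Next is the long shaft.

Call:
servo_tool --pt "0 0 0 -0.02 0 0 0" --pt "0 0 0 -0.06 0 0 0" --pt "0 0 0 -0.1 0 0 0" --pt "0 -0.025 -0.019 -0.11 0 0 1" --pt "0 -0.065 -0.05 -0.11 0 0 1.1" --pt "0 -0.105 -0.081 -0.11 0 0 1.1" --pt "0 -0.145 -0.112 -0.11 0 0 1.1" --pt "0 -0.185 -0.143 -0.11 0 0 1.1" --pt "0 -0.215 -0.167 -0.11 0 0 1.1" --pt "0 -0.2283 -0.1777 -0.11 0 0 1.1" --pt "0 -0.2283 -0.1777 -0.11 0 0 1.1" --pt "0 -0.2283 -0.1777 -0.11 0 0 1.1"

```text
clock: 28.88
position: [580.5, 126.6, 112.1]
ee_rot: [0.741, -0.671, -0.001, 0.001]
contact_force: [0.1, 0.1, -4.5]
gripper_width: 24.5
grasp_force: 60.2
```

Call:
servo_tool --pt "0 0 0 0.0 0 0 0" --pt "0 0 0 0.0 0 0 0"

```text
clock: 29.12
position: [581.6, 127.1, 113.2]
ee_rot: [0.741, -0.671, -0.0, -0.0]
contact_force: [-0.3, -0.8, -5.8]
gripper_width: 24.8
grasp_force: 60.2
```

```bash
python3 inc.py 581.5 127.8 113 -1.471;python3 ov.py b8.png long_shaft 123 581.5 127.8 .1 long_stand 0 583.3 128.8 .1
```

```text
inc [-0.0007 -0.      0.0002] [ 0.    0.   -0.01]
at [581.6 127.1 113.2] psi -1.471 t 29.125 w 24.8 F [-0.3 -0.8 -5.8] g 60.2
```

View pics/b8.png

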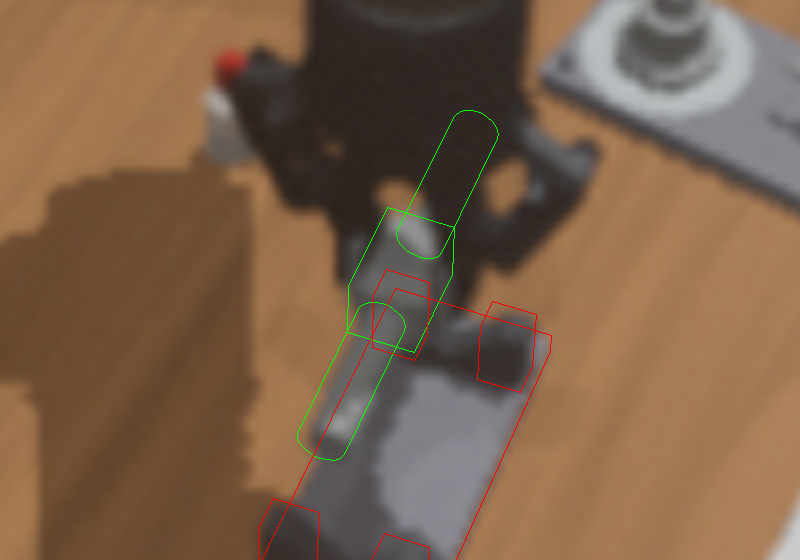

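The long shaft is held level and parallel to the stand, with its near end at about (330,445) inside the predicted outline. I'll lower it.

Call:
servo_tool --pt "0 0 0 0.02 0 0 0" --pt "0 0 0 0.04 0 0 0" --pt "0 0 0 0.06 0 0 0" --pt "0 0 0 0.07 0 0 0" --pt "0 0 0 0.078 0 0 0" --pt "0 0 0 0.084 0 0 0" --pt "0 0 0 0.088 0 0 0" --pt "0 0 0 0.0895 0 0 0" --pt "0 0 0 0.0895 0 0 0" --pt "0 0 0 0.0895 0 0 0"

```text
clock: 30.42
position: [581.9, 127.8, 23.9]
ee_rot: [0.742, -0.671, 0.0, -0.0]
contact_force: [-1.8, -0.7, -2.0]
gripper_width: 25.1
grasp_force: 60.6
```

Call:
servo_tool --pt "0 0 0.0004 0.0003 0 0 0" --pt "0 0 0.0004 0.0005 0 0 0" --pt "0 0 0.0004 0.0005 0 0 0" --pt "0.4 0 0.0004 0.0005 0 0 0" --pt "0.8 0 0.0004 0.0005 0 0 0" --pt "1 0 0.0004 0.0005 0 0 0" --pt "1 0 0.0004 0.0005 0 0 0" --pt "1 0 0.0004 -0.03 0 0 0" --pt "1 0 0.0004 -0.07 0 0 0" --pt "1 0 0.0004 -0.11 0 0 0" --pt "1 0 0.0004 -0.15 0 0 0" --pt "1 0 0.0004 -0.15 0 0 0"

```text
clock: 31.92
position: [583.6, 128.6, 177.7]
ee_rot: [0.742, -0.67, 0.002, -0.004]
contact_force: [-0.8, -0.0, -0.3]
gripper_width: 85.6
grasp_force: 0.0
```

```bash
python3 inc.py 420 0 180 -1.471
```

```text
inc [ 0.1114  0.1757 -0.0041] [-0.48  0.14  0.07]
at [583.6 128.6 177.7] psi -1.47 t 31.925 w 85.6 F [-0.8 -0.  -0.3] g 0.0
```

Call:
servo_tool --pt "1 0.03 0.045 0 0 0 0" --pt "1 0.06 0.095 0 0 0 0" --pt "1 0.09 0.14 0 0 0 0" --pt "1 0.11 0.175 0 0 0 0" --pt "1 0.11 0.175 0 0 0 0" --pt "1 0.11 0.175 0 0 0 0" --pt "1 0.11 0.175 0 0 0 0"

```text
clock: 32.8
position: [419.2, 1.3, 173.3]
ee_rot: [0.742, -0.671, -0.0, 0.0]
contact_force: [-0.6, -0.4, 0.6]
gripper_width: 85.4
grasp_force: 0.0
```

```bash
python3 - <<'E'
from h import *
P={'long':(582.7,127.8,25),'short':(593.2,-119.6,25),'lg':(590,-386,25),'sg':(595,377.7,25)}
rows=[]
for c in('top','scene'):
    d=cam(c); im=cv2.cvtColor(d['color'],cv2.COLOR_RGB2BGR); r=[]
    for p in P.values():
        u=pr(d,p)[0].astype(int); h=36
        b=cv2.copyMakeBorder(im,h,h,h,h,cv2.BORDER_CONSTANT)[u[1]:u[1]+2*h,u[0]:u[0]+2*h]; r.append(cv2.resize(b,(200,200),interpolation=cv2.INTER_CUBIC))
    rows.append(np.hstack(r))
cv2.imwrite('pics/fin.png',np.vstack(rows))
print(arm.read_state()['contact_force'],arm.read_state()['clock'])
E
```

```text
[ 0.3865931  -0.42867728  0.00554197] 32.9
```

View pics/fin.png

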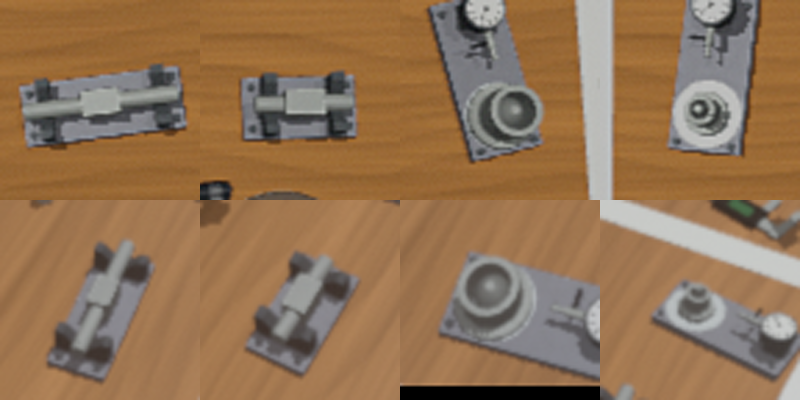

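The final montage shows both shafts in the grooves of their own stands, centred to within about 1 mm along. Both bushes sit flat over their own posts, and the arm is clear of everything. I'll hand the job in.

```bash
python3 -c "
from bench import arm; print(arm.job_done())"
```

```text
the job is handed in; nothing more can be done
None
```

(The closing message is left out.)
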